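# Square a rail up in the gluing jig

## Robot

A 6-joint arm with a two-finger parallel gripper is mounted at the origin on the work surface. World frame = base frame: x ahead of the robot, y to its left, z up, the work surface at z = 0. Lengths are in m, angles in degrees, forces in N, time in s.
With the tool pointing down it reaches from about 0.3 to 0.75 m from the base axis. Payload 8.5 kg.
Tool frame: the origin (TCP) lies on the centre line of the jaws, within the pads' length; the fingertips stand 11 mm ahead of it and the grasp point (between the pads) lies 8 mm behind it; x points along the fingers, y is the direction in which the jaws open and shut, and the axes are right-handed (so a half turn about x gives the same grasp; the last joint's range is limited). The gripper opens to 85 mm and grips with 20 to 120 N. Pads are 22 mm wide; open, the fingers measure 114 mm over their backs; the gripper's body (76 mm by 85 mm) begins 54 mm behind the grasp point. The pads swing forward as they close: fully open they stand 13 mm farther back than shut.
Start: joints at [-84.357, 21.807, 74.336, -0, 83.858, -12.336], TCP at [0.17, -0.523, 0.204] pointing down, gripper open.
Joint ranges: [-178.18, 178.18], [-50.72, 133.34], [12.68, 142.11], [-81.47, 261.47], [9.98, 163.14], [-165.26, 165.26]. Speed limits (degrees/s): [136.94, 136.94, 180, 180, 180, 180].

## Interface

Orientations are given as a 3x3 rotation matrix whose columns are the frame's x, y, z axes.
In Python, from rig import env gives the robot as it stands.
- The arm moves only by the tool carry_out, never from a script. Its argument "motion" is a list that holds one entry, the list of rows, each a list of 7 numbers: the shift along the tool's x, y, z in cm, then the turn, a rotation vector about the tool's x, y, z in rad, then the finger opening in cm, from 0 to 8.54. A call has 1 to 5 rows; each row is the pose to reach, as a shift and turn from the pose commanded when the call began, along the tool's axes at that moment; what a row does not reach only later rows make up. A row lasts 1/12 s, in which the tool goes at most 41.7 mm and 7.16 degrees, less where a joint would pass 70% of its speed; a pose out of reach is approached as far as the arm can. A call with a gripper value outside its range is refused whole. The fingers move at their own pace and stop on an object; "grip_force" is the grip in N (left out, the last holds). Time passes only in rows, so rows that repeat a pose let the fingers close. It gives the time, the measured TCP pose, the force and the opening at its end, in the units of the state.
- env.observe(): the state, without advancing time (a new reading comes with each control period).
- env.get_image(name): name is "side" or "top" or "wrist"; returns a dict with "image" (384x512x3 uint8, red, green, blue), "fov_y" (degrees; the focal length in pixels is half the picture's height over the tangent of half this angle, whatever the lens; pixels are square), "cx", "cy" (the principal point, pixels), "R" (3x3) and "t" (3): a world point X has camera coordinates R X + t. Camera axes: x right, y down, z forward; pixel columns grow to the right and rows downward; lengths in m; the calibration is good to about 2 mm. A picture is of the moment at which its call begins. There is no depth.
- env.close_job(): hands the job in, once; it reports no verdict.
The state is a dict: "time_s": time; "q": joint angles; "qvel": joint speeds; "joint_efforts": joint torques, N m; "position": TCP position; "tool_rot": TCP orientation; "ft_force": force on the tool from outside, world axes, zero at the start; "wrist_torque": the same for the moment, N m; "grip_width": finger opening in m.
Only numpy, scipy, OpenCV 4.12 (cv2) and the standard library are available. Lean on these libraries where they do the work, as an engineer would, in place of code of your own. Each camera call takes 0.05 s, during which the arm holds its last target. There are 200 camera calls.

## Task

Push the dark wooden rail along the plywood jig until it lies flush against the long pale fence with its end against the red fixed stop, and push the blue sliding stop along its slot up against the rail's other end, so that the rail is trapped between red and blue. Only push: do not lift or tip the rail, and leave the other things on the bench and jig where they are.

Things in the scene. Friction and masses are not known exactly. Their poses are not given: they have to be found in the camera images.
- jig: Fixed plywood gluing jig. Origin on the bench surface under the board; its axes are used below. Board 240 mm along x (x -120 to +120 mm), 460 mm along y (y -280 to +180 mm), top at z = 18 mm. The trapped rail's centre is at x = +70, y = +40 mm.
- fence_face (a point): Point on the flat face of the pale wooden fence fixed along the jig's far side: jig x = +90, y = +40 mm, 33 mm above the bench (half-way up the rail). The face looks to the jig's -x and runs from jig y = -230 to +170 mm; the fence is 34 mm tall above the board, 26 mm thick.
- red_face (a point): Centre (along x) of the face of the red fixed end stop at the fence's +y end: jig x = +60, y = +130 mm, 33 mm above the bench. The face looks to the jig's -y and spans jig x = 30 to 90 mm; the stop is 34 mm tall above the board.
- rail_center (a point): Centre (half-way up) of the loose dark wooden rail, 40 mm along its x, 180 mm along its y, 30 mm tall, about 0.15 kg, lying flat on the jig's board (centre 33 mm above the bench). It starts away from the fence, askew by up to about 15 degrees; its y axis is its length, which is to lie along the jig's y axis.
- stop_back (a point): Centre of the -y face (the face to push) of the blue sliding stop, a block 44 mm along the jig's x, 30 mm along y, 34 mm tall above the board, at jig x = 65 mm, 36 mm above the bench. Its other face, 30 mm farther along +y, meets the rail. The stop turns with the jig.
- stop (a joint): Travel of the blue sliding stop along the jig's +y, in m, 0 to 0.17. It moves at about 2 N and stays where it is left. Its rail-side face is at jig y = -200 mm + travel, its -y face at -230 mm + travel; 0.15 is where it traps the rail against the red stop.
- offcut: Pale offcut block, 40 x 60 x 30 mm, on the jig's front right corner; origin at the centre of its underside. Leave alone.
- glue: Yellow glue bottle, 60 mm across, 170 mm tall, standing on the bench; origin under it. Leave alone.
- screws: Clear screw jar, 70 mm across, 90 mm tall, standing on the bench; origin under it. Leave alone.
- tape: Roll of tape, 100 mm across, 25 mm tall, lying on the bench; origin under it. Leave alone.
- driver: Screwdriver with a blue handle, 200 mm long, 26 mm thick, lying on the bench; origin at mid-length. Leave alone.
- mallet: Hammer with a wooden handle, 260 mm long, lying on the bench; origin at mid-length. Leave alone.
- clamp: Red spring clamp lying beyond the jig to its right, about 175 x 70 x 24 mm; origin at the middle of its handles. Leave alone.
Not all that is in view belongs to the job. What is meant by the part that bears rail_center is not green, and is the smaller of those in its own colour.

How it is judged:
By the outcome, as a careful person would: the job done as asked, in the order asked, and still so for the second after the job is handed in, with the robot touching nothing.
It also fails if it takes over 51 s, if anything falls off the work surface, if the arm or the gripper's body presses on something with over 40 N, if the wrist force passes 120 N, or if a joint passes its speed limit or range.

## Working session

There is one attempt and no reset: what is moved stays moved. The work goes in short steps, Python scripts to look and compute and a tool call to move; the robot and the scene stay as the last step left them, time stands still between calls to the robot, and variables do not carry over. Pictures are saved under pics/ and viewed, on a budget of 10 in all, crops included, one or two more only if the job needs it, and the job is handed in when it is done.

Besides the shell and the picture viewer there is one more tool, called after "Request:" as name([rows], argument=value, ...), one row to a line, values as JSON. carry_out: Moves the arm, as the interface text tells. Its arguments: {"type":"object","properties":{"motion":{"type":"array","items":{"type":"array","items":{"type":"array","items":{"type":"number"}}}},"grip_force":{"type":"number"}},"required":["motion"]}

```bash
mkdir -p pics; ls; cat > h.py <<'E'
import numpy as np, cv2
from rig import env
def snap(n,f):
    d=env.get_image(n); np.savez('pics/'+f+'.npz',**d); cv2.imwrite('pics/'+f+'.png',cv2.cvtColor(d['image'],cv2.COLOR_RGB2BGR)); return d
def K(d):
    h=d['image'].shape[0]; f=h/2/np.tan(np.radians(float(d['fov_y']))/2); return f
def ray(d,u,v,z):
    f=K(d); R=np.array(d['R']);t=np.array(d['t'])
    r=R.T@np.array([(u-d['cx'])/f,(v-d['cy'])/f,1]); c=-R.T@t
    return c+r*(z-c[2])/r[2]
def proj(d,X):
    p=np.array(d['R'])@np.array(X)+np.array(d['t']); f=K(d); return p[:2]/p[2]*f+[d['cx'],d['cy']]
E
python3 - <<'E'
from h import *
a=snap('top','top0'); b=snap('side','side0')
for d in(a,b): print(d['fov_y'],d['cx'],d['cy'],-np.array(d['R']).T@d['t'],{k for k in d})
print(env.observe())
cv2.imwrite('pics/top0b.png',cv2.resize(cv2.imread('pics/top0.png'),(800,600),interpolation=2))
E
```

```text
pics
54.594236649471554 257.9181638445964 188.83157331255927 [ 0.44825005 -0.04535325  1.23003816] {'cy', 'R', 'image', 'cx', 'fov_y', 't'}
54.49255333971383 251.17188200927544 193.04322083331758 [-0.19388428  1.02146887  0.84932017] {'cy', 'R', 'image', 'cx', 'fov_y', 't'}
{'time_s': 0.1, 'q': array([-8.43551220e+01,  2.18385379e+01,  7.43770015e+01, -5.03584915e-04,
        8.38593204e+01, -1.23373641e+01]), 'qvel': array([-0.05643143, -0.04192776, -0.18065683, -0.01719893, -0.15427885,
        0.02337678]), 'joint_efforts': array([ 2.87935683e-03, -4.49220800e+01, -2.31657600e+01, -1.68110651e-04,
        3.68619076e-03, -1.68424430e-05]), 'position': array([ 0.16974947, -0.52285001,  0.20378042]), 'tool_rot': array([[-1.37211904e-04,  3.08723026e-01, -9.51151972e-01],
       [ 1.29935558e-03, -9.51151123e-01, -3.08722938e-01],
       [-9.99999146e-01, -1.27824509e-03, -2.70631730e-04]]), 'ft_force': array([ 1.01878265,  0.55593412, -0.03180102]), 'wrist_torque': array([-0.02396648,  0.01083129, -0.0315892 ]), 'grip_width': 0.08556822555202098}
```

View pics/top0b.png

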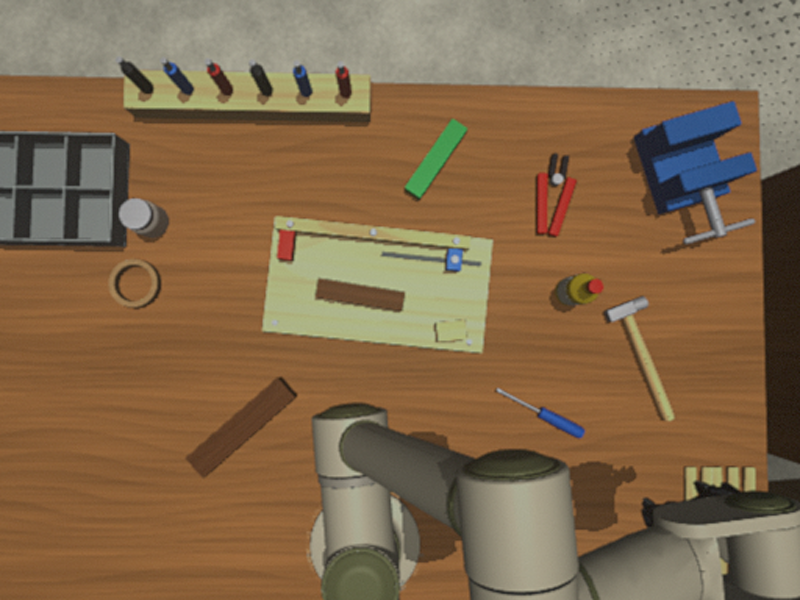

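View pics/side0.png

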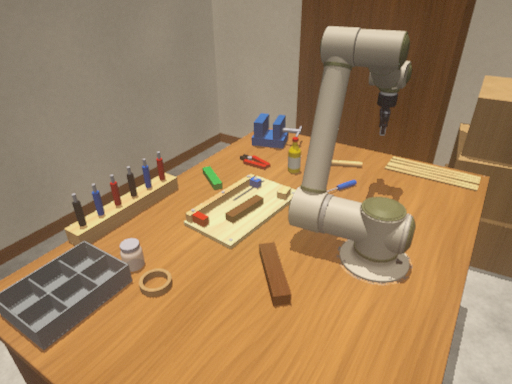

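The things that could be taken for the rail, in the 800x600 top picture, are the small dark bar on the jig (360,295), the large dark bar on the bench (242,427) and the green bar (436,158). By the description it's the small dark one on the jig. I'll check this in a close crop.

```bash
python3 - <<'E'
import cv2
i=cv2.imread('pics/top0.png')[130:235,160:325]
cv2.imwrite('pics/c0.png',cv2.resize(i,None,fx=4.8,fy=4.8,interpolation=2))
E
```

```text
(no output)
```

View pics/c0.png

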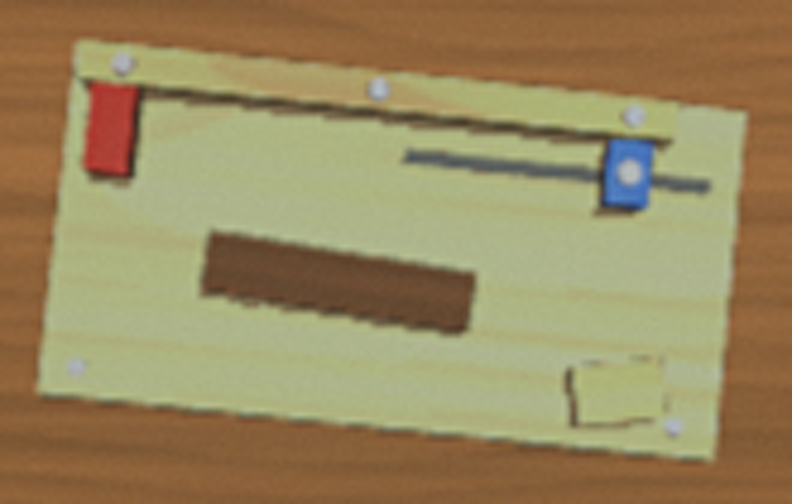

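```bash
cat >> h.py <<'E'
def load(f): return dict(np.load('pics/'+f+'.npz'))
def rigid(J,W):
    J=np.array(J);W=np.array(W)[:,:2];a=J-J.mean(0);b=W-W.mean(0)
    th=np.arctan2((a[:,0]*b[:,1]-a[:,1]*b[:,0]).sum(),(a*b).sum())
    R=np.array([[np.cos(th),-np.sin(th)],[np.sin(th),np.cos(th)]]);return th,R,W.mean(0)-R@J.mean(0)
E
python3 - <<'E'
from h import *
d=load('top0'); c=lambda x,y,z:ray(d,160+(x+.5)/4.8-.5,130+(y+.5)/4.8-.5,z)
W=[c(748,112,.018),c(716,460,.018),c(38,395,.018),c(90,83,.052),c(139,86,.052),c(131,176,.052),c(84,176,.052)]
J=[[.12,-.28],[-.12,-.28],[-.12,.18],[.09,.16],[.09,.13],[.03,.13],[.03,.16]]
th,R,o=rigid(J,W);print('jig',np.degrees(th),o)
print('res mm',((np.array(W)[:,:2]-(np.array(J)@R.T+o))*1000).round(1).tolist())
w=[c(209,231,.048),c(475,271,.048),c(467,334,.048),c(200,296,.048)]
j=[[.02,.09],[.02,-.09],[-.02,-.09],[-.02,.09]]
t2,R2,o2=rigid(j,w);print('rail',np.degrees(t2-th),'jig pos',R.T@(o2-o),'world',o2)
print('rail res',((np.array(w)[:,:2]-(np.array(j)@R2.T+o2))*1000).round(1).tolist())
b=[c(610,139,.052),c(653,142,.052),c(645,211,.052),c(603,206,.052)]
print('stop jig',(np.array(b)[:,:2]-o)@R)
of=[c(570,367,.048),c(663,357,.048),c(665,414,.048),c(572,426,.048)];print('offcut',(np.array(of)[:,:2]-o)@R)
np.savez('jig.npz',th=th,R=R,o=o)
E
```

```text
jig -4.925398125052252 [0.53896122 0.02599351]
res mm [[-0.4, -0.3], [0.7, 0.5], [0.7, 0.7], [-0.2, 1.9], [0.8, -0.5], [0.7, -1.6], [-2.3, -0.7]]
rail -2.721551000596717 jig pos [-0.02605695 -0.01407495] world [0.51179204 0.01420776]
rail res [[1.7, -0.9], [1.2, 1.2], [-1.0, 0.8], [-1.8, -1.1]]
stop jig [[ 0.08672702 -0.18451772]
 [ 0.08757336 -0.21323692]
 [ 0.04115937 -0.21210225]
 [ 0.04173092 -0.18398598]]
offcut [[-0.06658585 -0.17238272]
 [-0.05405303 -0.23328439]
 [-0.09149563 -0.23800629]
 [-0.10526021 -0.17732168]]
```

The crop confirms it: the small dark rail lies on the jig at crop (337,282), the blue stop is at (628,172) and the red stop at (110,130). The plan has three steps:
1. Push the rail in +x with the open fingers.
2. Push its end in +y with the fingers shut.
3. Push the blue stop.

```bash
cat > go.py <<'E'
import sys
from h import *
from scipy.spatial.transform import Rotation as Ro
def st():
    j=np.load('jig.npz');s=env.observe();p=s['position'];q=j['R'].T@(p[:2]-j['o'])
    return j,s,p,q
def go(x,y,z):
    j,s,p,q=st();R=s['tool_rot'];th=float(j['th'])
    jx=np.array([np.cos(th),np.sin(th),0]);jy=np.array([-np.sin(th),np.cos(th),0])
    T=np.c_[[0,0,-1],-jy,-jx]
    w=np.r_[j['R']@[x,y]+j['o'],z]
    print('jigxy mm',(q*1e3).round(1),'z',p[2].round(4),'F jig',(np.r_[j['R'].T@s['ft_force'][:2],s['ft_force'][2]]).round(1),'t',s['time_s'],'w',s['grip_width'].round(4))
    print('shift cm',(R.T@(w-p)*100).round(2),'rot',Ro.from_matrix(R.T@T).as_rotvec().round(4))
if __name__=='__main__': go(*[float(a)/1000 for a in sys.argv[1:4]])
E
python3 go.py -78 -14 150
```

```text
Traceback (most recent call last):
  File "go.py", line 14, in <module>
    if __name__=='__main__': go(*[float(a)/1000 for a in sys.argv[1:4]])
                             ~~^^^^^^^^^^^^^^^^^^^^^^^^^^^^^^^^^^^^^^^^^
  File "go.py", line 12, in go
    print('jigxy mm',(q*1e3).round(1),'z',p[2].round(4),'F jig',(np.r_[j['R'].T@s['ft_force'][:2],s['ft_force'][2]]).round(1),'t',s['time_s'],'w',s['grip_width'].round(4))
                                                                                                                                                  ^^^^^^^^^^^^^^^^^^^^^
AttributeError: 'float' object has no attribute 'round'
```

```bash
sed -i "s/s\['grip_width'\].round(4)/round(s['grip_width'],4)/" go.py; python3 go.py -78 -14 150
```

```text
jigxy mm [-320.7 -578.5] z 0.2038 F jig [ 1.   0.6 -0. ] t 0.1 w 0.0856
shift cm [  5.44 -42.54 -44.33] rot [ 0.3998 -0.      0.0013]
```

Request:
carry_out([
  [[0, -42.5, -44.3, 0.4, 0, 0.0013, 8.5], [0, -42.5, -44.3, 0.4, 0, 0.0013, 8.5], [0, -42.5, -44.3, 0.4, 0, 0.0013, 8.5], [0, -42.5, -44.3, 0.4, 0, 0.0013, 8.5], [0, -42.5, -44.3, 0.4, 0, 0.0013, 8.5]],
])

```text
time_s: 0.52
position: [0.2686, -0.3376, 0.2041]
tool_rot: [[0.0, -0.089, -0.996], [-0.001, -0.996, 0.089], [-1.0, 0.001, -0.0]]
ft_force: [0.1, -0.7, 0.7]
grip_width: 0.0847
```

```bash
python3 go.py -78 -14 150
```

```text
jigxy mm [-238.2 -385.4] z 0.2041 F jig [ 0.1 -0.7  0.7] t 0.5167 w 0.0847
shift cm [  5.38 -37.19 -15.92] rot [-0.0027 -0.0001 -0.0007]
```

Request:
carry_out([
  [[0, -37.2, -15.9, 0, 0, 0, 8.5], [0, -37.2, -15.9, 0, 0, 0, 8.5], [0, -37.2, -15.9, 0, 0, 0, 8.5], [0, -37.2, -15.9, 0, 0, 0, 8.5], [0, -37.2, -15.9, 0, 0, 0, 8.5]],
])

```text
time_s: 0.93
position: [0.3666, -0.1538, 0.2041]
tool_rot: [[0.0, -0.087, -0.996], [-0.001, -0.996, 0.087], [-1.0, 0.001, -0.0]]
ft_force: [2.1, -1.2, 0.9]
grip_width: 0.085
```

```bash
python3 go.py -78 -14 150
```

```text
jigxy mm [-156.3 -193.9] z 0.2041 F jig [ 2.2 -1.   0.9] t 0.9333 w 0.085
shift cm [  5.39 -18.    -7.82] rot [-0.0007 -0.0002 -0.0012]
```

Request:
carry_out([
  [[0, -18, -7.8, 0, 0, 0, 8.5], [0, -18, -7.8, 0, 0, 0, 8.5], [0, -18, -7.8, 0, 0, 0, 8.5], [0, -18, -7.8, 0, 0, 0, 8.5], [0, -18, -7.8, 0, 0, 0, 8.5]],
])

```text
time_s: 1.35
position: [0.4602, 0.0199, 0.2037]
tool_rot: [[0.0, -0.084, -0.996], [-0.001, -0.996, 0.084], [-1.0, 0.001, -0.0]]
ft_force: [0.3, -0.8, -0.1]
grip_width: 0.0855
```

Request:
carry_out([
  [[3.5, 0, 0, 0, 0, 0, 8.5], [7, 0, 0, 0, 0, 0, 8.5], [10, 0, 0, 0, 0, 0, 8.5], [12.5, 0, 0, 0, 0, 0, 8.5], [12.5, 0, 0, 0, 0, 0, 8.5]],
])

```text
time_s: 1.77
position: [0.4569, 0.0173, 0.075]
tool_rot: [[-0.008, -0.086, -0.996], [0.001, -0.996, 0.086], [-1.0, 0.0, 0.008]]
ft_force: [-0.2, -0.4, -0.4]
grip_width: 0.0856
```

```bash
python3 go.py -78 -14 34; python3 - <<'E'
from h import *
snap('wrist','w1');cv2.imwrite('pics/w1.png',cv2.imread('pics/w1.png'))
E
```

```text
jigxy mm [-81.1 -15.7] z 0.075 F jig [-0.2 -0.4 -0.4] t 1.7667 w 0.0856
shift cm [ 4.1  -0.17 -0.34] rot [-0.0002  0.0084 -0.0001]
```

View pics/w1.png

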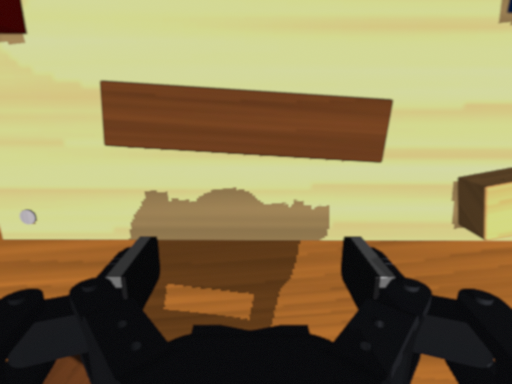

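The wrist view shows the rail spanning columns 100–390 at rows 80–160. Both fingertips, at (150,245) and (355,245), are clear of its near side and within its length. Next I descend and push in +x.

Request:
carry_out([
  [[2, 0, 0, 0, 0, 0, 8.5], [3.4, 0, 0, 0, 0, 0, 8.5], [4.2, 0, 0, 0, 0, 0, 8.5], [4.2, 0, 0, 0, 0, 0, 8.5], [4.2, 0, 0, 0, 0, 0, 8.5]],
])

```text
time_s: 2.23
position: [0.4602, 0.0165, 0.0379]
tool_rot: [[0.002, -0.086, -0.996], [-0.002, -0.996, 0.086], [-1.0, 0.001, -0.002]]
ft_force: [-0.0, -1.0, 0.1]
grip_width: 0.0851
```

```bash
python3 go.py 39 -14 32
```

```text
jigxy mm [-77.7 -16.3] z 0.0379 F jig [ 0.1 -1.   0.1] t 2.2333 w 0.0851
shift cm [  0.61  -0.23 -11.67] rot [-0.0003 -0.0016 -0.0014]
```

Request:
carry_out([
  [[0.5, -0.2, 0, 0, 0, 0, 8.5], [0.5, -0.2, -0.8, 0, 0, 0, 8.5], [0.5, -0.2, -1.4, 0, 0, 0, 8.5], [0.5, -0.2, -2.0, 0, 0, 0, 8.5], [0.5, -0.2, -2.6, 0, 0, 0, 8.5]],
])

```text
time_s: 2.65
position: [0.4867, 0.0163, 0.0322]
tool_rot: [[0.001, -0.086, -0.996], [-0.001, -0.996, 0.086], [-1.0, 0.001, -0.001]]
ft_force: [-0.2, 0.3, -1.2]
grip_width: 0.0851
```

Request:
carry_out([
  [[0, 0, -0.8, 0, 0, 0, 8.5], [0, 0, -1.6, 0, 0, 0, 8.5], [0, 0, -2.4, 0, 0, 0, 8.5], [0, 0, -3.2, 0, 0, 0, 8.5], [0, 0, -4.0, 0, 0, 0, 8.5]],
])

```text
time_s: 3.07
position: [0.5263, 0.0129, 0.0319]
tool_rot: [[0.0, -0.086, -0.996], [-0.001, -0.996, 0.086], [-1.0, 0.001, -0.0]]
ft_force: [-0.2, 0.1, 1.3]
grip_width: 0.085
```

Request:
carry_out([
  [[0, 0, -0.8, 0, 0, 0, 8.5], [0, 0, -1.6, 0, 0, 0, 8.5], [0, 0, -2.4, 0, 0, 0, 8.5], [0, 0, -3.2, 0, 0, 0, 8.5], [0, 0, -3.8, 0, 0, 0, 8.5]],
])

```text
time_s: 3.48
position: [0.5643, 0.0096, 0.0319]
tool_rot: [[0.0, -0.086, -0.996], [-0.001, -0.996, 0.086], [-1.0, 0.001, -0.0]]
ft_force: [-0.8, 1.0, 0.4]
grip_width: 0.0851
```

```bash
python3 go.py 39 -14 32;python3 - <<'E'
from h import *
snap('wrist','w2')
E
```

```text
jigxy mm [ 26.6 -14.2] z 0.0319 F jig [-0.8  0.9  0.4] t 3.4833 w 0.0851
shift cm [-0.01 -0.02 -1.24] rot [-0.0003 -0.0005 -0.0013]
```

View pics/w2.png

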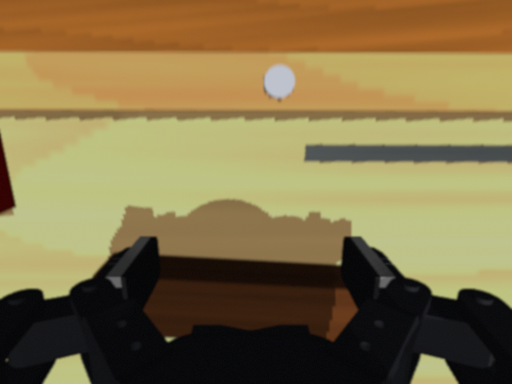

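```bash
python3 - <<'E'
from h import *
d=load('w2');s=env.observe();p=s['position'];R=s['tool_rot'];j=np.load('jig.npz')
print('cam',-np.array(d['R']).T@d['t'],'tcp',p,d['R'][2])
for o in([0,0,0],[0.011,0.043,0],[0.011,-.043,0],[-.002,.043,0]): print(o,proj(d,p+R@o))
for uv in((165,257),(340,265),(165,283),(340,288),(165,335),(330,335)):
  for z in(.048,.018): print(uv,z,(j['R'].T@(ray(d,*uv,z)[:2]-j['o'])*1e3).round(1))
snap('top','t2');i=cv2.imread('pics/t2.png')[130:235,160:325]
cv2.imwrite('pics/c2.png',cv2.resize(i,None,fx=4.8,fy=4.8,interpolation=2))
E
```

```text
cam [0.63140605 0.00362906 0.20090975] tcp [0.56508255 0.00937796 0.03194373] [-0.26475641  0.02185304 -0.96406768]
[0, 0, 0] [249.73646329 221.42478133]
[0.011, 0.043, 0] [318.65917425 214.88486828]
[0.011, -0.043, 0] [180.86486752 214.92068366]
[-0.002, 0.043, 0] [323.46583227 222.67512024]
(165, 257) 0.048 [12.9 32.4]
(165, 257) 0.018 [-3.1 41.6]
(340, 265) 0.048 [  7.8 -64.5]
(340, 265) 0.018 [ -9.1 -74.3]
(165, 283) 0.048 [-3.4 33.6]
(165, 283) 0.018 [-22.5  43.1]
(340, 288) 0.048 [ -6.8 -65.6]
(340, 288) 0.018 [-26.5 -75.7]
(165, 335) 0.048 [-38.5  36.3]
(165, 335) 0.018 [-64.5  46.2]
(330, 335) 0.048 [-38.7 -62.1]
(330, 335) 0.018 [-64.7 -71.5]
```

View pics/c2.png

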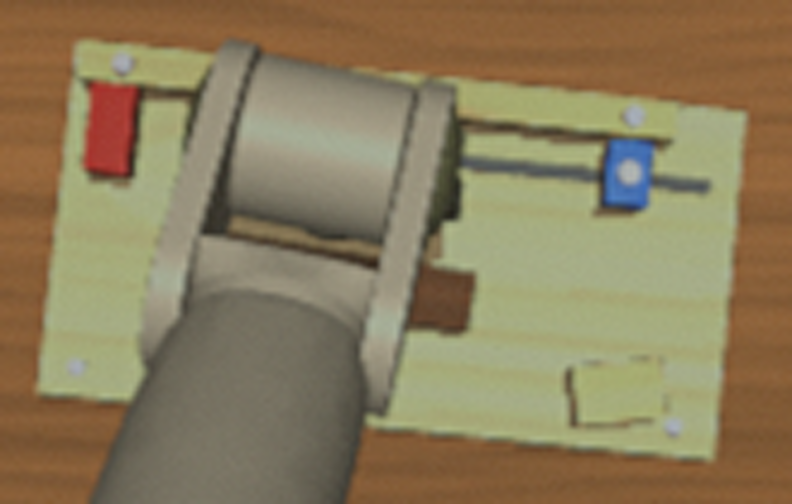

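The open fingers passed over the rail. It has not moved: its right end is still at crop (470,300). When open, the tips stand higher than I assumed, so I go back, shut the fingers and check the tip height.

Request:
carry_out([
  [[-3, 0, 0, 0, 0, 0, 8.5], [-5, 0, 2, 0, 0, 0, 6], [-5, 0, 5.5, 0, 0, 0, 3], [-5, 0, 9, 0, 0, 0, 0], [-5, 0, 10.2, 0, 0, 0, 0]],
])

```text
time_s: 4.0
position: [0.457, 0.0195, 0.0819]
tool_rot: [[-0.003, -0.086, -0.996], [-0.001, -0.996, 0.086], [-1.0, 0.001, 0.003]]
ft_force: [0.7, 0.5, -0.4]
grip_width: 0.038
```

Request:
carry_out([
  [[0, 0, 0, 0, 0, 0, 0], [0, 0, 0, 0, 0, 0, 0], [0, 0, 0, 0, 0, 0, 0], [0, 0, 0, 0, 0, 0, 0], [0, 0, 0, 0, 0, 0, 0]],
])

```text
time_s: 4.42
position: [0.4624, 0.0184, 0.0817]
tool_rot: [[0.0, -0.086, -0.996], [-0.001, -0.996, 0.086], [-1.0, 0.001, -0.0]]
ft_force: [-0.2, 0.5, 0.8]
grip_width: -0.0002
```

```bash
python3 go.py -78 -14 32;python3 - <<'E'
from h import *
d=snap('wrist','w3');s=env.observe();p=s['position'];R=s['tool_rot']
print(K(d),[proj(d,p+R@[o,0,0]).round(1) for o in(.011,0,-.01,-.02,-.03)])
E
```

```text
jigxy mm [-75.6 -14.2] z 0.0817 F jig [-0.3  0.5  0.8] t 4.4167 w -0.0002
shift cm [ 4.97 -0.02  0.24] rot [-0.0002 -0.0004 -0.0013]
306.3205160462952 [array([249.5, 216.4]), array([249.5, 223. ]), array([249.5, 229.7]), array([249.4, 237.1]), array([249.4, 245.6])]
```

View pics/w3.png

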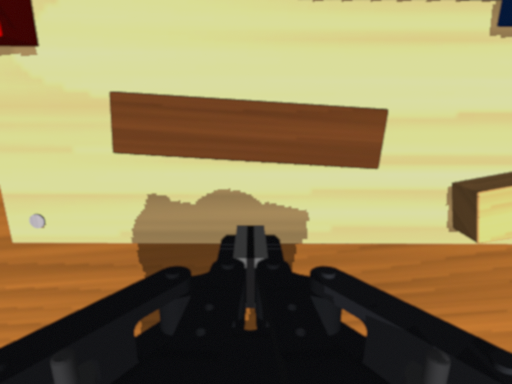

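The wrist view shows the shut fingertip's front edge at (250,226), which puts the tips several mm behind the expected point. I'll find the board by feel.

Request:
carry_out([
  [[2, 0, 0, 0, 0, 0, 0], [3.5, 0, 0, 0, 0, 0, 0], [4.5, 0, 0, 0, 0, 0, 0], [4.8, 0, 0, 0, 0, 0, 0], [4.8, 0, 0, 0, 0, 0, 0]],
])

```text
time_s: 4.88
position: [0.4616, 0.0184, 0.0333]
tool_rot: [[-0.001, -0.086, -0.996], [-0.001, -0.996, 0.086], [-1.0, 0.001, 0.001]]
ft_force: [-0.1, 0.7, 0.1]
grip_width: 0.0001
```

Request:
carry_out([
  [[0.2, 0, 0, 0, 0, 0, 0], [0.4, 0, 0, 0, 0, 0, 0], [0.4, 0, 0, 0, 0, 0, 0]],
])

```text
time_s: 5.13
position: [0.4619, 0.0184, 0.0301]
tool_rot: [[0.001, -0.086, -0.996], [-0.001, -0.996, 0.086], [-1.0, 0.001, -0.001]]
ft_force: [0.8, -0.0, -0.5]
grip_width: 0.0002
```

Request:
carry_out([
  [[0.2, 0, 0, 0, 0, 0, 0], [0.4, 0, 0, 0, 0, 0, 0], [0.4, 0, 0, 0, 0, 0, 0]],
])

```text
time_s: 5.38
position: [0.4616, 0.0185, 0.0257]
tool_rot: [[-0.0, -0.086, -0.996], [-0.001, -0.996, 0.086], [-1.0, 0.001, 0.0]]
ft_force: [-0.1, 0.4, -0.1]
grip_width: 0.0
```

Request:
carry_out([
  [[0.2, 0, 0, 0, 0, 0, 0], [0.4, 0, 0, 0, 0, 0, 0], [0.4, 0, 0, 0, 0, 0, 0]],
])

```text
time_s: 5.63
position: [0.4615, 0.0185, 0.0215]
tool_rot: [[-0.0, -0.086, -0.996], [-0.001, -0.996, 0.086], [-1.0, 0.001, 0.0]]
ft_force: [-0.3, 0.1, 0.0]
grip_width: 0.0002
```

Request:
carry_out([
  [[0.2, 0, 0, 0, 0, 0, 0], [0.4, 0, 0, 0, 0, 0, 0], [0.4, 0, 0, 0, 0, 0, 0]],
])

```text
time_s: 5.88
position: [0.4615, 0.0185, 0.0175]
tool_rot: [[-0.0, -0.086, -0.996], [-0.001, -0.996, 0.086], [-1.0, 0.001, 0.0]]
ft_force: [0.7, 0.2, 0.9]
grip_width: 0.0006
```

```bash
python3 - <<'E'
from h import *
d=snap('wrist','w4');s=env.observe();print(s['ft_force'],s['position'])
cv2.imwrite('pics/w4.png',cv2.resize(cv2.imread('pics/w4.png')[120:290,150:400],None,fx=3,fy=3,interpolation=2))
E
```

```text
[-0.16414506 -0.15059153 -0.25242938] [0.46157944 0.01843817 0.01769412]
```

View pics/w4.png

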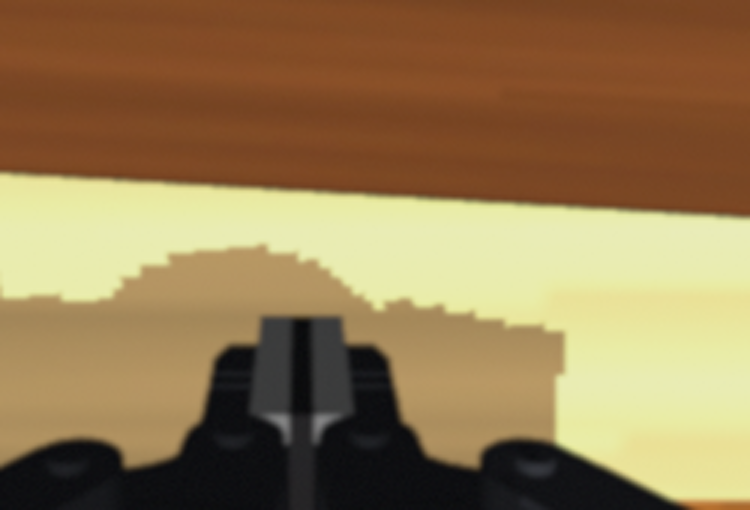

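Request:
carry_out([
  [[0.2, 0, 0, 0, 0, 0, 0], [0.4, 0, 0, 0, 0, 0, 0], [0.4, 0, 0, 0, 0, 0, 0]],
])

```text
time_s: 6.18
position: [0.4615, 0.0185, 0.0135]
tool_rot: [[-0.0, -0.086, -0.996], [-0.001, -0.996, 0.086], [-1.0, 0.001, 0.0]]
ft_force: [-0.3, 0.8, -0.9]
grip_width: -0.0003
```

Request:
carry_out([
  [[0.2, 0, 0, 0, 0, 0, 0], [0.3, 0, 0, 0, 0, 0, 0], [0.3, 0, 0, 0, 0, 0, 0]],
])

```text
time_s: 6.43
position: [0.4616, 0.0184, 0.0107]
tool_rot: [[-0.0, -0.086, -0.996], [-0.001, -0.996, 0.086], [-1.0, 0.001, 0.0]]
ft_force: [-0.5, 0.2, -0.4]
grip_width: 0.0001
```

Request:
carry_out([
  [[0.2, 0, 0, 0, 0, 0, 0], [0.3, 0, 0, 0, 0, 0, 0], [0.3, 0, 0, 0, 0, 0, 0]],
])

```text
time_s: 6.68
position: [0.4616, 0.0184, 0.0077]
tool_rot: [[-0.0, -0.086, -0.996], [-0.001, -0.996, 0.086], [-1.0, 0.001, 0.0]]
ft_force: [0.6, 0.4, -0.2]
grip_width: -0.0001
```

Request:
carry_out([
  [[0.2, 0, 0, 0, 0, 0, 0], [0.3, 0, 0, 0, 0, 0, 0], [0.3, 0, 0, 0, 0, 0, 0]],
])

```text
time_s: 6.93
position: [0.4616, 0.0184, 0.0047]
tool_rot: [[-0.0, -0.086, -0.996], [-0.001, -0.996, 0.086], [-1.0, 0.001, 0.0]]
ft_force: [-0.0, -0.3, 0.4]
grip_width: -0.0002
```

Request:
carry_out([
  [[0.2, 0, 0, 0, 0, 0, 0], [0.3, 0, 0, 0, 0, 0, 0], [0.3, 0, 0, 0, 0, 0, 0]],
])

```text
time_s: 7.18
position: [0.4616, 0.0184, 0.0017]
tool_rot: [[-0.0, -0.086, -0.996], [-0.001, -0.996, 0.086], [-1.0, 0.001, 0.0]]
ft_force: [-0.7, -0.4, 0.8]
grip_width: 0.0001
```

Request:
carry_out([
  [[0.2, 0, 0, 0, 0, 0, 0], [0.3, 0, 0, 0, 0, 0, 0], [0.3, 0, 0, 0, 0, 0, 0]],
])

```text
time_s: 7.43
position: [0.4616, 0.0184, -0.0013]
tool_rot: [[-0.0, -0.086, -0.996], [-0.001, -0.996, 0.086], [-1.0, 0.001, 0.0]]
ft_force: [0.0, -0.8, -0.5]
grip_width: -0.0001
```

No contact even with the reported TCP at -1 mm. The finger outline (front edge at row 226, narrowing with depth) puts the shut tips about 30 mm behind the reported TCP, so the tips are now at z ≈ 0.03. Next I open to 4 cm for a two-point push, go 4 mm lower and push.

Request:
carry_out([
  [[0.4, 0, 0, 0, 0, 0, 4], [0.4, 0, 0, 0, 0, 0, 4], [0.4, 0, -0.6, 0, 0, 0, 4], [0.4, 0, -1.2, 0, 0, 0, 4], [0.4, 0, -1.8, 0, 0, 0, 4]],
])

```text
time_s: 7.85
position: [0.4805, 0.0167, -0.005]
tool_rot: [[0.001, -0.086, -0.996], [-0.001, -0.996, 0.086], [-1.0, 0.001, -0.001]]
ft_force: [0.0, -0.4, -0.2]
grip_width: 0.0403
```

Request:
carry_out([
  [[0, 0, -0.7, 0, 0, 0, 4], [0, 0, -1.4, 0, 0, 0, 4], [0, 0, -2.1, 0, 0, 0, 4], [0, 0, -2.8, 0, 0, 0, 4], [0, 0, -3.5, 0, 0, 0, 4]],
])

```text
time_s: 8.27
position: [0.5151, 0.0138, -0.0051]
tool_rot: [[-0.0, -0.086, -0.996], [-0.001, -0.996, 0.086], [-1.0, 0.001, 0.0]]
ft_force: [-2.4, 0.4, 1.2]
grip_width: 0.0399
```

```bash
python3 go.py 39 -14 0; python3 - <<'E'
from h import *
d=snap('wrist','w5')
E
```

```text
jigxy mm [-22.7 -14.2] z -0.0051 F jig [-2.4  0.2  1.2] t 8.2667 w 0.0399
shift cm [-0.51 -0.02 -6.17] rot [-0.0002  0.0001 -0.0012]
```

View pics/w5.png

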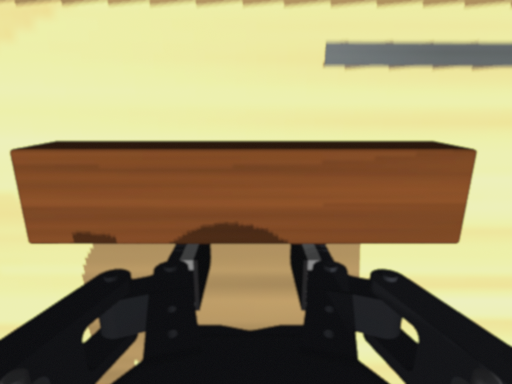

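It works: the rail now lies square against both fingertips. Its near edge is at row 242 and its far edge at row 150, with ends at columns 30–460.

```bash
python3 - <<'E'
from h import *
d=load('w5');j=np.load('jig.npz')
for uv in((30,242),(459,242),(476,151),(11,151),(250,149)): print(uv,(j['R'].T@(ray(d,*uv,.048)[:2]-j['o'])*1e3).round(1))
E
```

```text
(30, 242) [-9.9 76.2]
(459, 242) [ -10.1 -100.6]
(476, 151) [  27.5 -100.3]
(11, 151) [27.7 76.2]
(250, 149) [ 28.4 -14.4]
```

Request:
carry_out([
  [[0, 0, -0.7, 0, 0, 0, 4], [0, 0, -1.4, 0, 0, 0, 4], [0, 0, -2.1, 0, 0, 0, 4], [0, 0, -2.8, 0, 0, 0, 4], [0, 0, -3.5, 0, 0, 0, 4]],
])

```text
time_s: 8.73
position: [0.5501, 0.0107, -0.0051]
tool_rot: [[0.0, -0.086, -0.996], [-0.001, -0.996, 0.086], [-1.0, 0.001, -0.0]]
ft_force: [-0.4, 0.6, -1.7]
grip_width: 0.0399
```

Request:
carry_out([
  [[0, 0, -0.6, 0, 0, 0, 4], [0, 0, -1.2, 0, 0, 0, 4], [0, 0, -1.7, 0, 0, 0, 4], [0, 0, -2.1, 0, 0, 0, 4], [0, 0, -2.3, 0, 0, 0, 4]],
])

```text
time_s: 9.15
position: [0.5728, 0.0088, -0.0051]
tool_rot: [[0.0, -0.086, -0.996], [-0.001, -0.996, 0.086], [-1.0, 0.001, -0.0]]
ft_force: [-2.2, -0.1, 1.7]
grip_width: 0.0397
```

Request:
carry_out([
  [[0, 0, -0.1, 0, 0, 0, 4], [0, 0, -0.2, 0, 0, 0, 4], [0, 0, -0.3, 0, 0, 0, 4], [0, 0, -0.3, 0, 0, 0, 4]],
])

```text
time_s: 9.48
position: [0.5754, 0.0085, -0.0051]
tool_rot: [[0.0, -0.086, -0.996], [-0.001, -0.996, 0.086], [-1.0, 0.001, -0.001]]
ft_force: [-0.1, 0.9, -0.4]
grip_width: 0.0399
```

```bash
python3 go.py 39 -14 0
```

```text
jigxy mm [ 37.8 -14.3] z -0.0051 F jig [-0.1  0.9 -0.4] t 9.4833 w 0.0399
shift cm [-0.51 -0.02 -0.12] rot [-0.0003 -0.0005 -0.0013]
```

Request:
carry_out([
  [[0, 0, -0.1, 0, 0, 0, 4], [0, 0, -0.2, 0, 0, 0, 4], [0, 0, -0.3, 0, 0, 0, 4]],
])

```text
time_s: 9.73
position: [0.5766, 0.0086, -0.0051]
tool_rot: [[-0.004, -0.086, -0.996], [-0.001, -0.996, 0.086], [-1.0, 0.001, 0.004]]
ft_force: [-10.4, 0.8, 8.1]
grip_width: 0.04
```

```bash
python3 go.py 39 -14 0
```

```text
jigxy mm [ 39.  -14.1] z -0.0051 F jig [-10.4  -0.1   8.1] t 9.7333 w 0.04
shift cm [-0.51 -0.01  0.01] rot [-0.0004  0.0037 -0.0012]
```

Fence contact at TCP x = 39, at 10 N. Now back off, lift, shut the fingers and move behind the rail's -y end.

Request:
carry_out([
  [[0, 0, 1.5, 0, 0, 0, 4], [0, 0, 3, 0, 0, 0, 4], [-3, 0, 3, 0, 0, 0, 4], [-7, 0, 3, 0, 0, 0, 2], [-7, 0, 3, 0, 0, 0, 0]],
])

```text
time_s: 10.15
position: [0.5518, 0.0104, 0.0713]
tool_rot: [[0.012, -0.086, -0.996], [-0.004, -0.996, 0.086], [-1.0, 0.003, -0.012]]
ft_force: [0.6, -0.6, 1.3]
grip_width: 0.017
```

```bash
python3 go.py 68 -145 65; cat > rail.py <<'E'
from h import *
import sys
d=snap('top',sys.argv[1]);j=np.load('jig.npz')
i=cv2.imread('pics/'+sys.argv[1]+'.png')[130:235,160:325]
cv2.imwrite('pics/c_'+sys.argv[1]+'.png',cv2.resize(i,None,fx=4.8,fy=4.8,interpolation=2))
E
```

```text
jigxy mm [ 14.2 -14.4] z 0.0713 F jig [ 0.7 -0.5  1.3] t 10.15 w 0.017
shift cm [ 0.73 13.06 -5.38] rot [-0.     -0.012  -0.0025]
```

Request:
carry_out([
  [[0, 4, -1.7, 0, 0, 0, 0], [0, 8, -3.4, 0, 0, 0, 0], [0, 11, -5, 0, 0, 0, 0], [0, 13.1, -5.7, 0, 0, 0, 0], [0, 13.1, -5.7, 0, 0, 0, 0]],
])

```text
time_s: 10.57
position: [0.5953, -0.1291, 0.065]
tool_rot: [[0.003, -0.09, -0.996], [-0.003, -0.996, 0.09], [-1.0, 0.003, -0.003]]
ft_force: [-0.2, 0.1, -0.2]
grip_width: 0.0002
```

Request:
carry_out([
  [[0, 0, 0, 0, 0, 0, 0], [2, 0, 0, 0, 0, 0, 0]],
])

```text
time_s: 10.73
position: [0.5957, -0.1245, 0.048]
tool_rot: [[0.006, -0.086, -0.996], [-0.004, -0.996, 0.086], [-1.0, 0.003, -0.007]]
ft_force: [1.6, -0.3, 1.3]
grip_width: 0.0
```

```bash
python3 go.py 68 -145 2; python3 - <<'E'
from h import *
snap('wrist','w6')
E
```

```text
jigxy mm [  69.4 -145.1] z 0.048 F jig [ 1.6 -0.2  1.3] t 10.7333 w 0.0
shift cm [ 4.6  -0.02  0.17] rot [-0.0001 -0.0068 -0.003 ]
```

View pics/w6.png

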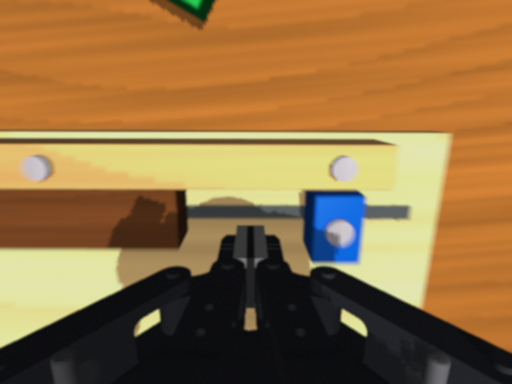

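The rail lies against the fence with its end face at column 185. The blue stop's face is at column 308, and the finger at column 250 is centred between them. Next I descend and push in +y.

Request:
carry_out([
  [[1.5, 0, 0, 0, 0, 0, 0], [3, 0, 0, 0, 0, 0, 0], [4, 0, 0, 0, 0, 0, 0], [4.4, 0, 0, 0, 0, 0, 0], [4.4, 0, 0, 0, 0, 0, 0]],
])

```text
time_s: 11.2
position: [0.5935, -0.1237, 0.0005]
tool_rot: [[-0.001, -0.085, -0.996], [-0.001, -0.996, 0.085], [-1.0, 0.001, 0.001]]
ft_force: [-0.5, -0.8, 1.1]
grip_width: -0.0003
```

Request:
carry_out([
  [[0, -0.7, 0, 0, 0, 0, 0], [0, -1.4, 0, 0, 0, 0, 0], [0, -2.1, 0, 0, 0, 0, 0], [0, -2.8, 0, 0, 0, 0, 0], [0, -3.5, 0, 0, 0, 0, 0]],
])

```text
time_s: 11.62
position: [0.5972, -0.0889, 0.0015]
tool_rot: [[0.001, -0.086, -0.996], [-0.002, -0.996, 0.086], [-1.0, 0.002, -0.001]]
ft_force: [-0.9, -2.9, 1.7]
grip_width: -0.0002
```

```bash
python3 go.py 68 -64 2
```

```text
jigxy mm [  67.9 -109.5] z 0.0015 F jig [-0.6 -3.   1.7] t 11.6167 w -0.0002
shift cm [-0.05 -4.55 -0.02] rot [ 0.0003 -0.0011 -0.0019]
```

Request:
carry_out([
  [[0, -0.7, 0, 0, 0, 0, 0], [0, -1.4, 0, 0, 0, 0, 0], [0, -2.1, 0, 0, 0, 0, 0], [0, -2.8, 0, 0, 0, 0, 0], [0, -3.5, 0, 0, 0, 0, 0]],
])

```text
time_s: 12.03
position: [0.6, -0.0541, 0.0011]
tool_rot: [[0.0, -0.086, -0.996], [-0.001, -0.996, 0.086], [-1.0, 0.001, -0.0]]
ft_force: [-0.3, -1.8, 2.0]
grip_width: -0.0
```

Request:
carry_out([
  [[0, -0.3, 0, 0, 0, 0, 0], [0, -0.6, 0, 0, 0, 0, 0], [0, -0.8, 0, 0, 0, 0, 0], [0, -0.8, 0, 0, 0, 0, 0]],
])

```text
time_s: 12.37
position: [0.6005, -0.0463, 0.0009]
tool_rot: [[-0.0, -0.086, -0.996], [-0.001, -0.996, 0.086], [-1.0, 0.001, 0.0]]
ft_force: [0.1, 0.0, 0.1]
grip_width: -0.0002
```

Request:
carry_out([
  [[0, -0.1, 0, 0, 0, 0, 0], [0, -0.2, 0, 0, 0, 0, 0], [0, -0.2, 0, 0, 0, 0, 0]],
])

```text
time_s: 12.62
position: [0.6006, -0.0447, 0.0008]
tool_rot: [[-0.0, -0.086, -0.996], [-0.001, -0.996, 0.086], [-1.0, 0.001, 0.0]]
ft_force: [0.0, -0.4, 0.0]
grip_width: 0.0004
```

Request:
carry_out([
  [[0, -0.1, 0, 0, 0, 0, 0], [0, -0.2, 0, 0, 0, 0, 0], [0, -0.2, 0, 0, 0, 0, 0]],
])

```text
time_s: 12.87
position: [0.6008, -0.0426, 0.0009]
tool_rot: [[-0.0, -0.086, -0.996], [-0.001, -0.996, 0.086], [-1.0, 0.001, 0.0]]
ft_force: [0.4, -0.6, -0.2]
grip_width: 0.0001
```

```bash
python3 go.py 68 -64 2
```

```text
jigxy mm [ 67.5 -63. ] z 0.0009 F jig [ 0.4 -0.6 -0.2] t 12.8667 w 0.0001
shift cm [-0.11  0.1  -0.05] rot [-0.0002  0.0001 -0.001 ]
```

Request:
carry_out([
  [[0, -0.1, 0, 0, 0, 0, 0], [0, -0.2, 0, 0, 0, 0, 0], [0, -0.2, 0, 0, 0, 0, 0]],
])

```text
time_s: 13.12
position: [0.6011, -0.0405, 0.0009]
tool_rot: [[0.0, -0.086, -0.996], [-0.001, -0.996, 0.086], [-1.0, 0.001, -0.0]]
ft_force: [-0.4, -0.6, 0.1]
grip_width: 0.0
```

Request:
carry_out([
  [[0, -0.1, 0, 0, 0, 0, 0], [0, -0.2, 0, 0, 0, 0, 0], [0, -0.2, 0, 0, 0, 0, 0]],
])

```text
time_s: 13.37
position: [0.6014, -0.0404, 0.0011]
tool_rot: [[0.0, -0.086, -0.996], [-0.004, -0.996, 0.086], [-1.0, 0.004, -0.001]]
ft_force: [-0.4, -8.8, -0.4]
grip_width: 0.0003
```

```bash
python3 go.py 68 -64 2; python3 - <<'E'
from h import *
d=snap('wrist','w7');j=np.load('jig.npz')
# predicted rail-end pixel row/col if trapped: rail top corner (50,-50)
for p in([.05,-.05,.048],[.05,.13,.048],[.05,.13,.052]): print(proj(d,np.r_[j['R']@p[:2]+j['o'],p[2]]))
E
```

```text
jigxy mm [ 67.9 -60.8] z 0.0011 F jig [ 0.4 -8.8 -0.4] t 13.3667 w 0.0003
shift cm [-0.09  0.32 -0.01] rot [-0.0002 -0.0006 -0.0039]
[226.33556101 297.33290107]
[-168.46252171  298.45304025]
[-180.3091296  303.9643226]
```

The red stop is felt at 8.8 N with TCP y = -61. Now back off, lift and take one check look.

Request:
carry_out([
  [[0, 1.5, 0, 0, 0, 0, 0], [0, 3, 0, 0, 0, 0, 0], [-3, 3, 0, 0, 0, 0, 0], [-7, 3, 0, 0, 0, 0, 0], [-8, 3, 0, 0, 0, 0, 0]],
])

```text
time_s: 13.83
position: [0.6008, -0.0706, 0.0864]
tool_rot: [[0.008, -0.087, -0.996], [-0.003, -0.996, 0.087], [-1.0, 0.003, -0.008]]
ft_force: [0.4, 0.1, 1.7]
grip_width: 0.0002
```

```bash
python3 go.py 65 -250 80; python3 - <<'E'
from h import *
snap('wrist','w8')
E
```

```text
jigxy mm [ 69.9 -90.9] z 0.0864 F jig [0.4 0.2 1.7] t 13.8333 w 0.0002
shift cm [ 0.68 15.9   0.47] rot [-0.0014 -0.0082 -0.0027]
```

View pics/w8.png

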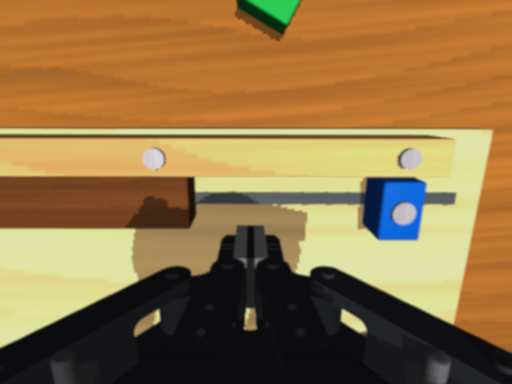

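The rail's far edge runs along the fence at row 178 with no gap, and its end is at column 190. The blue stop is at (398,208). I move behind it.

Request:
carry_out([
  [[0, 4, 0, 0, 0, 0, 0], [0, 8, 0.1, 0, 0, 0, 0], [0, 12, 0.2, 0, 0, 0, 0], [0, 15.7, 0.3, 0, 0, 0, 0], [0, 15.7, 0.3, 0, 0, 0, 0]],
])

```text
time_s: 14.3
position: [0.5808, -0.2319, 0.0803]
tool_rot: [[0.0, -0.092, -0.996], [-0.003, -0.996, 0.092], [-1.0, 0.003, -0.0]]
ft_force: [-0.2, 0.1, -0.1]
grip_width: 0.0001
```

Request:
carry_out([
  [[2, 0, 0, 0, 0, 0, 0], [4.5, 0, 0, 0, 0, 0, 0], [6.5, 0, 0, 0, 0, 0, 0], [7.6, 0, 0, 0, 0, 0, 0], [7.6, 0, 0, 0, 0, 0, 0]],
])

```text
time_s: 14.72
position: [0.5807, -0.2244, 0.0024]
tool_rot: [[-0.004, -0.087, -0.996], [0.002, -0.996, 0.087], [-1.0, -0.001, 0.004]]
ft_force: [0.3, -0.3, 0.3]
grip_width: 0.0002
```

```bash
python3 go.py 65 -90 5
```

```text
jigxy mm [  63.1 -245.9] z 0.0024 F jig [ 0.3 -0.3  0.3] t 14.7167 w 0.0002
shift cm [ -0.24 -15.59  -0.18] rot [-0.0006  0.0043  0.0012]
```

Request:
carry_out([
  [[0, -0.8, 0, 0, 0, 0, 0], [0, -1.6, 0, 0, 0, 0, 0], [0, -2.4, -0.1, 0, 0, 0, 0], [0, -3.2, -0.1, 0, 0, 0, 0], [0, -4, -0.1, 0, 0, 0, 0]],
])

```text
time_s: 15.13
position: [0.5873, -0.1845, 0.0062]
tool_rot: [[0.002, -0.086, -0.996], [-0.003, -0.996, 0.086], [-1.0, 0.002, -0.002]]
ft_force: [0.0, -3.3, 1.9]
grip_width: -0.0001
```

Request:
carry_out([
  [[0, -0.8, 0, 0, 0, 0, 0], [0, -1.6, 0, 0, 0, 0, 0], [0, -2.4, 0, 0, 0, 0, 0], [0, -3.2, 0, 0, 0, 0, 0], [0, -4, 0, 0, 0, 0, 0]],
])

```text
time_s: 15.55
position: [0.5903, -0.1445, 0.0052]
tool_rot: [[0.001, -0.086, -0.996], [-0.001, -0.996, 0.086], [-1.0, 0.001, -0.001]]
ft_force: [0.5, -2.2, 2.6]
grip_width: -0.0003
```

```bash
python3 go.py 65 -91 2
```

```text
jigxy mm [  65.8 -165.5] z 0.0052 F jig [ 0.6 -2.2  2.6] t 15.55 w -0.0003
shift cm [ 0.31 -7.45  0.08] rot [-0.0002 -0.0007 -0.0014]
```

Request:
carry_out([
  [[0, -0.8, 0, 0, 0, 0, 0], [0, -1.6, 0, 0, 0, 0, 0], [0, -2.4, 0, 0, 0, 0, 0], [0, -3.2, 0, 0, 0, 0, 0], [0, -4, 0, 0, 0, 0, 0]],
])

```text
time_s: 15.97
position: [0.5937, -0.1046, 0.005]
tool_rot: [[0.0, -0.086, -0.996], [-0.001, -0.996, 0.086], [-1.0, 0.001, -0.0]]
ft_force: [1.6, -2.6, 0.8]
grip_width: -0.0002
```

Request:
carry_out([
  [[0, -0.7, 0, 0, 0, 0, 0], [0, -1.4, 0, 0, 0, 0, 0], [0, -2, 0, 0, 0, 0, 0], [0, -2.5, 0, 0, 0, 0, 0], [0, -2.8, 0, 0, 0, 0, 0]],
])

```text
time_s: 16.38
position: [0.5959, -0.0768, 0.005]
tool_rot: [[-0.0, -0.086, -0.996], [-0.001, -0.996, 0.086], [-1.0, 0.001, -0.0]]
ft_force: [0.8, -2.0, -0.7]
grip_width: -0.0
```

Request:
carry_out([
  [[0, -0.1, 0, 0, 0, 0, 0], [0, -0.2, 0, 0, 0, 0, 0], [0, -0.3, 0, 0, 0, 0, 0], [0, -0.3, 0, 0, 0, 0, 0]],
])

```text
time_s: 16.72
position: [0.5961, -0.0745, 0.005]
tool_rot: [[-0.0, -0.086, -0.996], [-0.001, -0.996, 0.086], [-1.0, 0.001, 0.0]]
ft_force: [1.1, -1.0, 0.9]
grip_width: -0.0001
```

Request:
carry_out([
  [[0, -0.1, 0, 0, 0, 0, 0], [0, -0.2, 0, 0, 0, 0, 0], [0, -0.2, 0, 0, 0, 0, 0]],
])

```text
time_s: 16.97
position: [0.5963, -0.0724, 0.005]
tool_rot: [[-0.0, -0.086, -0.996], [-0.001, -0.996, 0.086], [-1.0, 0.001, 0.0]]
ft_force: [-0.0, -2.0, 1.0]
grip_width: 0.0
```

```bash
python3 go.py 65 -91 2
```

```text
jigxy mm [ 65.5 -93.1] z 0.005 F jig [ 0.1 -2.   1. ] t 16.9667 w 0.0
shift cm [ 0.3  -0.21  0.05] rot [-0.0003  0.     -0.0012]
```

Request:
carry_out([
  [[0, -0.1, 0, 0, 0, 0, 0], [0, -0.2, 0, 0, 0, 0, 0], [0, -0.2, 0, 0, 0, 0, 0]],
])

```text
time_s: 17.22
position: [0.5965, -0.0703, 0.005]
tool_rot: [[-0.0, -0.086, -0.996], [-0.001, -0.996, 0.086], [-1.0, 0.001, -0.0]]
ft_force: [0.0, -1.8, 0.3]
grip_width: 0.0
```

Request:
carry_out([
  [[0, -0.1, 0, 0, 0, 0, 0], [0, -0.2, 0, 0, 0, 0, 0], [0, -0.2, 0, 0, 0, 0, 0]],
])

```text
time_s: 17.47
position: [0.5965, -0.0701, 0.005]
tool_rot: [[-0.0, -0.086, -0.996], [-0.004, -0.996, 0.086], [-1.0, 0.004, 0.0]]
ft_force: [-1.1, -10.0, 0.3]
grip_width: -0.0001
```

```bash
python3 go.py 65 -91 2
```

```text
jigxy mm [ 65.6 -90.8] z 0.005 F jig [ -0.2 -10.1   0.3] t 17.4667 w -0.0001
shift cm [0.3  0.02 0.06] rot [-0.0001  0.     -0.0039]
```

Trapped: 10 N at TCP y = -90.8, which is exactly 30 mm (the stop's length) behind the earlier rail contact. Back off, clear the view and check.

Request:
carry_out([
  [[0, 1.5, 0, 0, 0, 0, 0], [0, 3, 0, 0, 0, 0, 0], [-3, 3, 0, 0, 0, 0, 0], [-7, 3, 0, 0, 0, 0, 0], [-11, 3, 0, 0, 0, 0, 0]],
])

```text
time_s: 17.88
position: [0.5932, -0.0993, 0.1156]
tool_rot: [[-0.002, -0.087, -0.996], [0.0, -0.996, 0.087], [-1.0, -0.0, 0.003]]
ft_force: [1.2, -1.1, 1.0]
grip_width: 0.0002
```

Request:
carry_out([
  [[-3, 0, 3, 0, 0, 0, 0], [-4, 0, 7, 0, 0, 0, 0], [-5, 0, 11, 0, 0, 0, 0], [-5, 0, 15, 0, 0, 0, 0], [-5, 0, 19, 0, 0, 0, 0]],
])

```text
time_s: 18.3
position: [0.4029, -0.082, 0.1653]
tool_rot: [[0.001, -0.086, -0.996], [-0.001, -0.996, 0.086], [-1.0, 0.001, -0.001]]
ft_force: [-0.1, -0.3, 0.4]
grip_width: 0.0001
```

Request:
carry_out([
  [[0, 3, 1, 0, 0, 0, 0], [0, 7, 2, 0, 0, 0, 0], [0, 10, 2, 0, 0, 0, 0], [0, 10, 2, 0, 0, 0, 0], [0, 10, 2, 0, 0, 0, 0]],
])

```text
time_s: 18.72
position: [0.3757, -0.1812, 0.1651]
tool_rot: [[0.0, -0.09, -0.996], [-0.001, -0.996, 0.09], [-1.0, 0.001, -0.0]]
ft_force: [0.2, -0.1, 0.3]
grip_width: 0.0003
```

```bash
python3 rail.py t9; python3 go.py 0 0 200
```

```text
jigxy mm [-144.8 -219.4] z 0.165 F jig [0.1 1.1 0.1] t 18.7667 w -0.0001
shift cm [ -3.51 -21.97 -14.44] rot [-0.0021  0.0001 -0.0003]
```

View pics/c_t9.png

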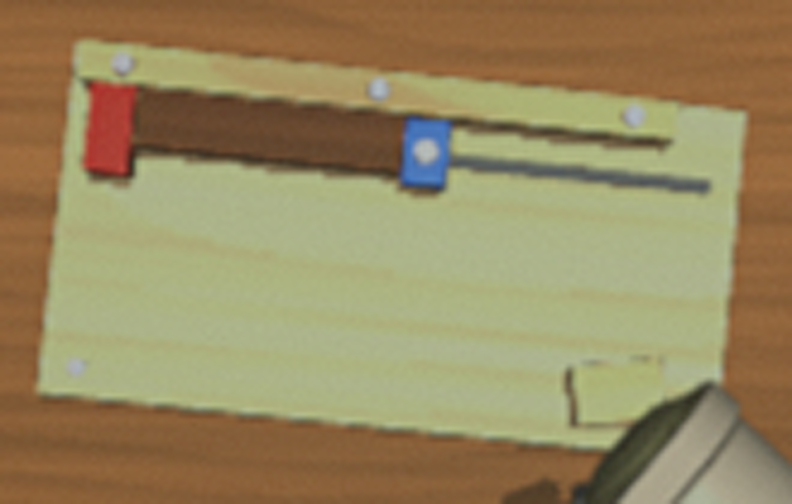

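The top view shows the rail (135–405, 88–175) flush along the fence, with the red stop at (110,130) at one end and the blue stop at (426,153) at the other. There are no visible gaps, the offcut is where it was, and the arm is clear. Handing in.

```bash
python3 -c "
from rig import env
print(env.close_job())"
```

```text
the job is handed in; nothing more can be done
None
```

The rail is trapped as asked: flush along the pale fence, one end against the red stop and the blue stop against the other. I handed the job in at about 19 s of the 51 s allowed.

- **How it was done:** I pushed the small dark rail square to the fence and felt contact at about 10 N. I then pushed it along to the red stop, felt at about 9 N. Last, I slid the blue stop up until it met the rail at about 10 N.
- **Last checks:** Blue's final contact was exactly 30 mm, its own length, behind the earlier rail contact. The last top view shows no visible gap at the fence, red or blue, and the offcut has not moved. I did not re-measure the other bench items, but the arm never touched them.
- **What disagreed:** The fingertips stand about 30 mm behind the stated TCP, not 11 mm ahead. Because of this, the first push with open fingers passed over the rail without touching it. I found the working height by cautious lowering and wrist pictures.
- **Pictures:** I viewed 12, two over the budget of 10.

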